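Pin back a sprung belt-tension wheel

TASK

Put the locking pin into the eye of the belt drive's sprung tension wheel, use it to swing the wheel round against its spring, and when the eye comes over the lock hole below, push the pin fully home so that it holds the wheel back. Feel for the hole gently, without forcing the pin, let go of it, and leave the tape roll, rubber stopper, petri dish and brass weight where they are.

Things in the scene. Friction and masses are not known exactly. Their poses are not given: they have to be found in the camera images.
- drive_base: Bench belt drive, fixed: aluminium plate 150 x 250 x 12 mm with two flanged pulleys (44 mm high) at one end, the sprung tension wheel at the other. Origin on the worktop under the wheel's pivot, z up; pulleys toward +y of this frame, the wheel's eye sweeps on the -y side. Pressing the pin against the drive (plate, wheel and lock plate) with more than 45 N is forcing it.
- wheel_pivot (a point): Point on the wheel's upright pivot axis, 45 mm above the worktop. Under the eye's whole sweep lies the steel lock plate, its flat top 28 mm above the worktop. In it is one lock hole, 12.5 mm wide, chamfered, 16 mm deep, 62 mm from the pivot; visible from above while the eye is elsewhere. The lock plate is clamped at a different angle each time.
- tension_wheel (a joint): Turn of the tension wheel (rad): 0 at rest on its stop, growing counter-clockwise seen from above, end stop at 1.15. A spring pushes it back to 0: at the eye about 2.5 N at rest, 7 N at 0.95 rad. The lock hole comes under the eye at some turn between 0.55 and 0.95 rad, different each time and not measured.
- wheel_eye (a point): Centre of the top rim of the eye, a steel ring outside the wheel's rim, 62 mm from the pivot axis; moves with the wheel. Bore 13 mm, flared to 19 mm at the top; top 42 mm, underside 30 mm above the worktop. A pin in it stands on the lock plate until the hole is under it, then goes 12 mm further till its collar rests on the rim; the spring's side load makes it rub, so push lightly.
- pin_head (a point): Centre of the head of the loose steel locking pin (60 g), the place to grasp it: upright cylinder 18 mm across, 30 mm tall. Below it a collar 24 mm across, 5 mm thick, then the shank 10 mm across, 26 mm long, with a bevelled tip 46 mm below this point. z runs up along the pin. At first it stands upright and loose in its stand, collar on the stand's top.
- pin_collar (a point): Underside of the pin's collar, on the pin's axis, 20 mm below the head centre.
- pin_tip (a point): Tip of the pin's shank, on its axis, 46 mm below the head centre.
- pin_stand: Grey block 46 x 46 x 32 mm with a 13 mm hole 28 mm deep in its top where the pin stands at first. Origin under its centre. Fixed; stands elsewhere each time.
- locking_pin: The locking pin as a body; origin at its tip, z up along the pin.
- tape_roll: Bystander: roll of tape 66 mm across, 19 mm high, origin under its centre.
- rubber_stopper: Bystander: red-brown rubber stopper 26 mm across and high, origin under its centre.
- petri_dish: Bystander: clear dish 61 mm across, 16 mm high, origin under its centre.
- weight_1: Bystander: brass knob weight 25 mm across, 30 mm high, origin under its centre.

How it is judged:
By the outcome, as a careful person would: the job done as asked, in the order asked, and still so for the second after the job is handed in, with the robot touching nothing.
It also fails if it takes over 72 s, if anything falls off the work surface, if the arm or the gripper's body presses on something with over 40 N, if the wrist force passes 120 N, or if a joint passes its speed limit or range.

ROBOT

A 7-joint arm with a two-finger parallel gripper is mounted at the origin on a cart in front of the work surface, level with it; the furniture and walls round the work are solid. World frame = base frame: x ahead of the robot, y to its left, z up, the work surface at z = 0. Lengths are in m, angles in degrees, forces in N, time in s.
With the tool pointing down it reaches from about 0.4 to 0.875 m from the base axis. Payload 6.5 kg.
Tool frame: the origin (TCP) lies between the finger pads; the fingertips stand 14 mm ahead of it and the grasp point (between the pads) lies 5 mm behind it; z points along the fingers, y is the line along which they close (so a half turn about z gives the same grasp; the last joint's range is limited). The gripper opens to 88 mm and grips with 3 to 60 N. Pads are 18 mm wide; open, the fingers measure 123 mm over their backs; the gripper's body (75 mm by 187 mm) begins 45 mm behind the grasp point.
Start: joints at [66.394, 30.733, -0.252, 88.115, 0.149, 61.152, -4.079], TCP at [0.22, -0.612, 0.253] pointing down, gripper open.
Joint ranges: [-154.64, 154.64], [-21.42, 123.67], [-72.66, 72.17], [13.99, 137.28], [-74.86, 254.86], [10.95, 109.41], [-158.01, 158.01]. Speed limits (degrees/s): [136.94, 136.94, 180, 180, 180, 180, 180].

INTERFACE

Orientations are given as a 3x3 rotation matrix whose columns are the frame's x, y, z axes.
In Python, from plant import robot gives the robot as it stands. The module is installed in compiled form; this text tells all that it offers.
- The arm moves only by the tool carry_out, never from a script. Its argument "commands" is a list of rows, each a list of 7 numbers: the shift along the tool's x, y, z in cm, then the turn, a rotation vector about the tool's x, y, z in rad, then the closure, from 0 (fully open) to 1 (shut). In form: [[tx, ty, tz, wx, wy, wz, jaw], ...]. A call has 1 to 20 rows; each row shifts and turns the commanded pose from where the row before left it, along the tool's axes as they then stand; what a row does not reach is not made up. A row lasts 1/10 s, in which the tool goes at most 50 mm and 8.59 degrees, less where a joint would pass 70% of its speed; a pose out of reach is approached as far as the arm can. A call with a gripper value outside its range is refused whole. The fingers move at their own pace and stop on an object; the grip force is fixed at half the most. Time passes only in rows, so rows that do not move let the fingers close. It gives the time, the measured TCP pose, the force and the opening at its end, in the units of the state.
- robot.get_state(): the state, without advancing time (a new reading comes with each control period).
- robot.snapshot(name): name is "scene" or "top"; returns the picture (480x640x3 uint8, red, green, blue); there is no depth.
- robot.calibration(name): a dict with "intrinsics" (3x3 intrinsics, pixels), "dist" ([k1, k2, p1, p2, k3] as OpenCV has them; the pictures are not rectified), "world_to_cam" (4x4, takes a point from world to camera coordinates). Camera axes: x right, y down, z forward; pixel columns grow to the right and rows downward; lengths in m; the calibration is good to about 2 mm. A picture is of the moment at which its call begins. calibration takes no time and is no camera call.
- robot.job_done(): hands the job in, once; it reports no verdict.
The state is a dict: "clock": time; "q": joint angles; "joint_velocities": joint speeds; "effort": joint torques, N m; "position": TCP position; "orientation": TCP orientation; "force": force on the tool from outside, world axes, zero at the start; "torque": the same for the moment, N m; "width": opening from 0.0 (shut) to 1.0 (fully open).
Only numpy, scipy, OpenCV 4.12 (cv2) and the standard library are available. Lean on these libraries where they do the work, as an engineer would, in place of code of your own. Each camera call takes 0.05 s, during which the arm holds its last target. There are 200 camera calls.

## Working session

There is one attempt and no reset: what is moved stays moved. The work goes in short steps, Python scripts to look and compute and a tool call to move; the robot and the scene stay as the last step left them, time stands still between calls to the robot, and variables do not carry over. Pictures are saved under pics/ and viewed, on a budget of 10 in all, crops included, one or two more only if the job needs it, and the job is handed in when it is done.

Besides the shell and the picture viewer there is one more tool, called after "Request:" in YAML: its name, and indented under it one key for each argument. carry_out: Moves the arm, as the interface text tells. Its arguments: {"type":"object","properties":{"commands":{"type":"array"}},"required":["commands"]}

```bash
mkdir -p pics
cat > h.py <<'E'
import numpy as np, cv2
from plant import robot
def snap(n,f):
    im=robot.snapshot(n); cv2.imwrite('pics/'+f,im[:,:,::-1]); return im
def ray(n,px,z):
    c=robot.calibration(n);K=np.array(c['intrinsics']);T=np.array(c['world_to_cam'])
    u=cv2.undistortPoints(np.array([[px]],float),K,np.array(c['dist'],float))[0,0]
    d=T[:3,:3].T@np.array([u[0],u[1],1]);o=-T[:3,:3].T@T[:3,3]
    return o+d*(z-o[2])/d[2]
def proj(n,P):
    c=robot.calibration(n);T=np.array(c['world_to_cam'])
    return cv2.projectPoints(np.array(P,float).reshape(-1,1,3),cv2.Rodrigues(T[:3,:3])[0],T[:3,3],np.array(c['intrinsics']),np.array(c['dist'],float))[0].reshape(-1,2)
E
python3 - <<'E'
from h import *
snap('top','t1.png');snap('scene','s1.png')
np.set_printoptions(precision=3,suppress=True)
for n in('top','scene'):
    c=robot.calibration(n);T=np.array(c['world_to_cam']);print(n,c,-T[:3,:3].T@T[:3,3])
print(robot.get_state())
E
```

```text
top {'intrinsics': array([[537.486,   0.   , 321.081],
       [  0.   , 537.486, 244.499],
       [  0.   ,   0.   ,   1.   ]]), 'dist': array([-0.087,  0.   ,  0.   ,  0.   ,  0.   ]), 'world_to_cam': array([[-0.019, -1.   ,  0.009,  0.061],
       [-0.997,  0.019, -0.077,  0.55 ],
       [ 0.077, -0.01 , -0.997,  1.212],
       [ 0.   ,  0.   ,  0.   ,  1.   ]])} [0.456 0.063 1.25 ]
scene {'intrinsics': array([[625.132,   0.   , 318.588],
       [  0.   , 625.132, 245.968],
       [  0.   ,   0.   ,   1.   ]]), 'dist': array([-0.169,  0.   ,  0.   ,  0.   ,  0.   ]), 'world_to_cam': array([[ 0.362, -0.932, -0.017, -0.14 ],
       [-0.513, -0.184, -0.839,  0.339],
       [ 0.778,  0.312, -0.545,  0.918],
       [ 0.   ,  0.   ,  0.   ,  1.   ]])} [-0.49  -0.355  0.782]
{'clock': 0.1, 'q': array([66.394, 30.774, -0.254, 88.165,  0.15 , 61.151, -4.08 ]), 'joint_velocities': array([-0.004, -0.148,  0.007, -0.117, -0.111,  0.089, -0.019]), 'effort': array([  0.002, -57.208,   0.994, -25.223,  -0.056,   0.013,   0.   ]), 'position': array([ 0.22 , -0.611,  0.252]), 'orientation': array([[ 0.941,  0.339, -0.001],
       [ 0.339, -0.941,  0.001],
       [-0.   , -0.002, -1.   ]]), 'force': array([-0.285, -0.08 , -0.738]), 'torque': array([-0.014, -0.03 ,  0.025]), 'width': 1.003217873099712}
```

View pics/t1.png

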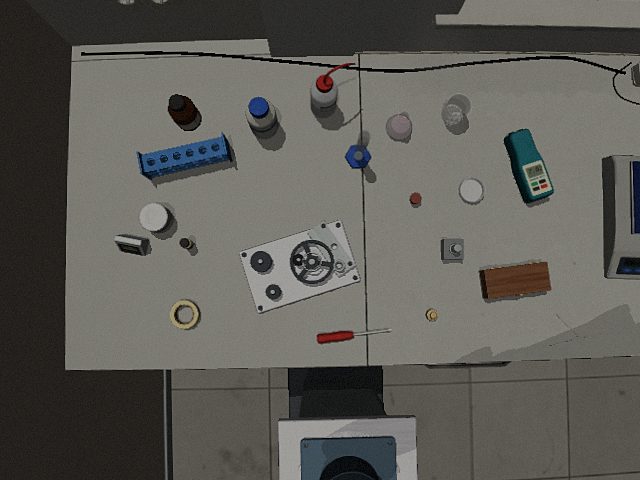

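View pics/s1.png

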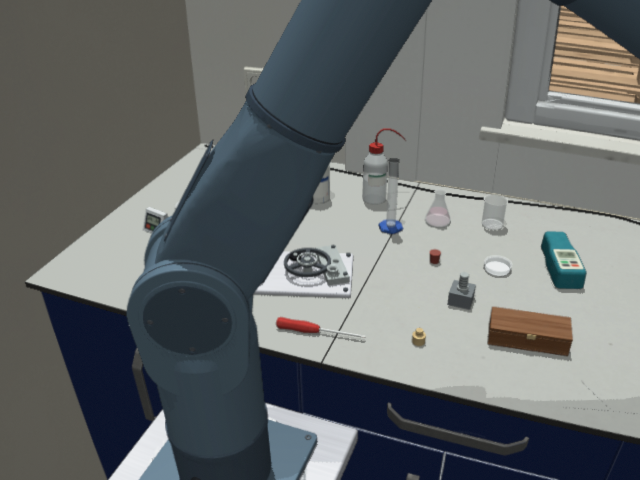

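The top view shows the drive with its wheel near (312,262) and the eye and lock plate near (340,266). The pin stand is near (453,249). I'll zoom in on both.

Run:
```python
from h import *
im=cv2.imread('pics/t1.png')
a=cv2.resize(im[210:320,235:365],None,fx=5,fy=5,interpolation=cv2.INTER_CUBIC)
b=cv2.resize(im[230:270,430:475],None,fx=3,fy=3,interpolation=cv2.INTER_CUBIC)
o=np.zeros((550,790,3),np.uint8);o[:,:650]=a;o[:120,652:652+135]=b
cv2.imwrite('pics/c1.png',o)
```

```text
(no output)
```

View pics/c1.png

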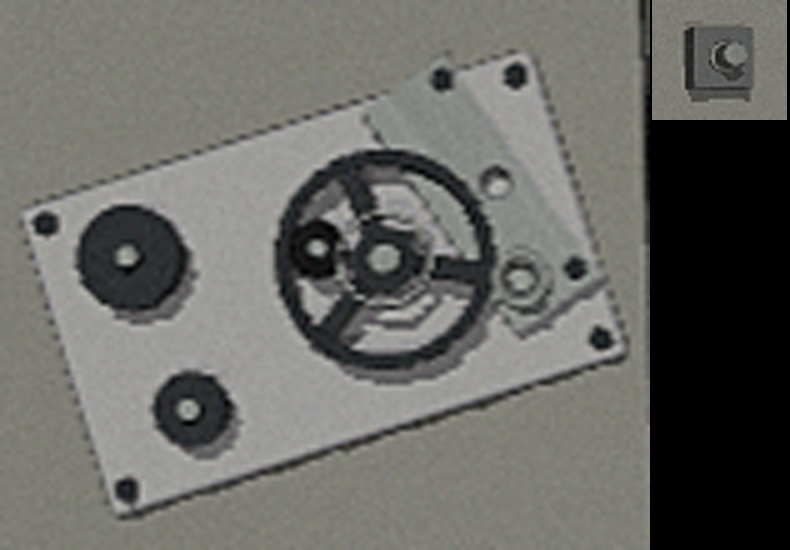

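The crop shows the eye ring at about (339.0,265.2), the lock hole at about (334.2,246.2), the wheel hub at about (311.4,261.2) and the pin head top at about (457.5,247.5).

Run:
```python
from h import *
np.set_printoptions(precision=4,suppress=True)
im=cv2.imread('pics/t1.png')
f=lambda x,y:(235+(x+.5)/5-.5,210+(y+.5)/5-.5)
e=ray('top',f(521,277),.042);h=ray('top',f(497,182),.028);
pin=ray('top',(430+84/3-.5,230+54/3-.5),.067)
cor=[ray('top',f(*p),.012) for p in[(23,212),(520,50),(628,350),(122,515)]]
print(e,h,pin);print(np.array(cor));cor=np.array(cor)
print([np.linalg.norm(cor[i]-cor[i-1]) for i in range(4)])
for z in(.045,.05,.055):
    p=ray('top',f(383,257),z)
    print(z,p,np.linalg.norm((e-p)[:2]),np.linalg.norm((h-p)[:2]),np.degrees([np.arctan2(*(e-p)[1::-1]),np.arctan2(*(h-p)[1::-1])]))
# scene check of pin
print(proj('scene',[[*pin[:2],.067],[*e[:2],.042],[*h[:2],.028]]))
# stand top
g=im[235:265,438:468]; print(ray('top',(453-.5,249),.032))
s=cv2.imread('pics/s1.png')
cv2.imwrite('pics/c2.png',np.hstack([cv2.resize(s[265:315,440:490],None,fx=8,fy=8,interpolation=2),cv2.resize(s[235:300,300:365],(400,400),interpolation=2)]))
```

```text
[0.5024 0.0121 0.042 ] [0.5465 0.0215 0.028 ] [ 0.5351 -0.2521  0.067 ]
[[ 0.5378  0.2402  0.012 ]
 [ 0.6089  0.009   0.012 ]
 [ 0.4689 -0.0378  0.012 ]
 [ 0.3978  0.1961  0.012 ]]
[np.float64(0.1468406761596844), np.float64(0.24192030695834293), np.float64(0.1475295452653775), np.float64(0.24441212997072964)]
0.045 [0.5124 0.074  0.045 ] 0.06269289239311623 0.06254599466711178 [-99.2147 -57.0172]
0.05 [0.5122 0.0739 0.05  ] 0.0626128752494608 0.06263659153420882 [-99.0106 -56.8167]
0.055 [0.5119 0.0739 0.055 ] 0.06253365437280568 0.06272795342565829 [-98.806  -56.6168]
[[464.6541 273.8406]
 [333.1642 267.2678]
 [336.1507 260.6542]]
[ 0.5342 -0.2497  0.032 ]
```

View pics/c2.png

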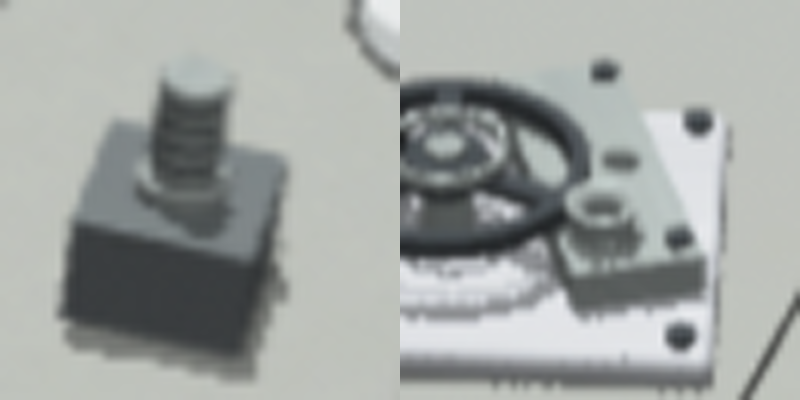

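Sizes and heights agree: the radii are 62.6 and 62.5 mm, and the plate comes out at 147 x 243 mm. The hole is about 42° (0.737 rad) from the rest position. The scene view matches the pin head to under 1 px and the eye to about 1.5 px.

Plan: turn the tool so it closes along the tangent, hover over the pin, and grasp 6 mm above the head centre so the fingertips clear the collar.

Request:
carry_out:
  commands:
    - [0, 0, 0, 0, 0, -0.133, 0.3]
    - [0, 0, 0, 0, 0, -0.133, 0.3]
    - [0, 0, 0, 0, 0, -0.133, 0.3]
    - [0, 0, 0, 0, 0, -0.133, 0.3]
    - [0, 0, 0, 0, 0, -0.133, 0.3]
    - [0, 0, 0, 0, 0, -0.133, 0.3]
    - [0, 0, 0, 0, 0, -0.133, 0.3]
    - [0, 0, 0, 0, 0, -0.133, 0.3]

```text
clock: 0.9
position: [0.2202, -0.6112, 0.2522]
orientation: [[0.155, 0.988, -0.0], [0.988, -0.155, 0.001], [0.001, -0.001, -1.0]]
force: [0.3, 0.3, -0.1]
width: 0.694
```

Request:
carry_out:
  commands:
    - [2.9, 1.82, 0.5, 0, 0, 0, 0.3]
    - [2.9, 1.82, 0.5, 0, 0, 0, 0.3]
    - [2.9, 1.82, 0.5, 0, 0, 0, 0.3]
    - [2.9, 1.82, 0.5, 0, 0, 0, 0.3]
    - [2.9, 1.82, 0.5, 0, 0, 0, 0.3]
    - [2.9, 1.82, 0.5, 0, 0, 0, 0.3]
    - [2.9, 1.82, 0.5, 0, 0, 0, 0.3]
    - [2.9, 1.82, 0.5, 0, 0, 0, 0.3]
    - [2.9, 1.82, 0.5, 0, 0, 0, 0.3]
    - [2.9, 1.82, 0.5, 0, 0, 0, 0.3]
    - [2.9, 1.82, 0.5, 0, 0, 0, 0.3]
    - [2.9, 1.82, 0.5, 0, 0, 0, 0.3]
    - [2.9, 1.82, 0.5, 0, 0, 0, 0.3]
    - [2.9, 1.82, 0.5, 0, 0, 0, 0.3]
    - [0, 0, 0, 0, 0, 0, 0.3]
    - [0, 0, 0, 0, 0, 0, 0.3]

```text
clock: 2.5
position: [0.5369, -0.251, 0.1822]
orientation: [[0.159, 0.987, -0.001], [0.987, -0.159, 0.0], [0.0, -0.001, -1.0]]
force: [-0.7, -0.9, -0.4]
width: 0.7
```

Request:
carry_out:
  commands:
    - [0, -0.2, 1.6, 0, 0, 0, 0.3]
    - [0, 0, 1.6, 0, 0, 0, 0.3]
    - [0, 0, 1.6, 0, 0, 0, 0.3]
    - [0, 0, 1.6, 0, 0, 0, 0.3]
    - [0, 0, 1.6, 0, 0, 0, 0.3]
    - [0, 0, 1.6, 0, 0, 0, 0.3]
    - [0, 0, 1.6, 0, 0, 0, 0.3]
    - [0, 0, 1.6, 0, 0, 0, 0.3]
    - [0, 0, 0.1, 0, 0, 0, 0.3]
    - [0, 0, 0, 0, 0, 0, 0.3]

```text
clock: 3.5
position: [0.5348, -0.2511, 0.0533]
orientation: [[0.16, 0.987, -0.001], [0.987, -0.16, 0.0], [0.0, -0.001, -1.0]]
force: [-0.3, -0.5, 0.1]
width: 0.701
```

Request:
carry_out:
  commands:
    - [0, 0, 0, 0, 0, 0, 0.6]
    - [0, 0, 0, 0, 0, 0, 0.7]
    - [0, 0, 0, 0, 0, 0, 0.75]
    - [0, 0, 0, 0, 0, 0, 0.8]
    - [0, 0, 0, 0, 0, 0, 1]
    - [0, 0, 0, 0, 0, 0, 1]
    - [0, 0, 0, 0, 0, 0, 1]
    - [0, 0, 0, 0, 0, 0, 1]

```text
clock: 4.3
position: [0.535, -0.2513, 0.0538]
orientation: [[0.16, 0.987, 0.0], [0.987, -0.16, -0.0], [-0.0, 0.0, -1.0]]
force: [0.0, 0.5, 2.0]
width: 0.193
```

Request:
carry_out:
  commands:
    - [0, 0, -1, 0, 0, 0, 1]
    - [0, 0, -1.5, 0, 0, 0, 1]
    - [0, 0, -1.5, 0, 0, 0, 1]
    - [0, 0, -1.5, 0, 0, 0, 1]
    - [0, 0, -1.5, 0, 0, 0, 1]
    - [0, 0, -1, 0, 0, 0, 1]
    - [0, 0, 0, 0, 0, 0, 1]

```text
clock: 5.0
position: [0.5359, -0.2517, 0.1357]
orientation: [[0.16, 0.987, 0.003], [0.987, -0.16, -0.001], [-0.001, 0.003, -1.0]]
force: [-0.7, 0.7, -1.6]
width: 0.192
```

Request:
carry_out:
  commands:
    - [2.12, -0.62, 0, 0, 0, 0, 1]
    - [2.12, -0.62, 0, 0, 0, 0, 1]
    - [2.12, -0.62, 0, 0, 0, 0, 1]
    - [2.12, -0.62, 0, 0, 0, 0, 1]
    - [2.12, -0.62, 0, 0, 0, 0, 1]
    - [2.12, -0.62, 0, 0, 0, 0, 1]
    - [2.12, -0.62, 0, 0, 0, 0, 1]
    - [2.12, -0.62, 0, 0, 0, 0, 1]
    - [2.12, -0.62, 0, 0, 0, 0, 1]
    - [2.12, -0.62, 0, 0, 0, 0, 1]
    - [2.12, -0.62, 0, 0, 0, 0, 1]
    - [2.12, -0.62, 0, 0, 0, 0, 1]
    - [0, 0, 0.4, 0, 0, 0, 1]
    - [0, 0, 1, 0, 0, 0, 1]
    - [0, 0, 1, 0, 0, 0, 1]
    - [0, 0, 0, 0, 0, 0, 1]
    - [0, 0, 0, 0, 0, 0, 1]

```text
clock: 6.7
position: [0.5019, 0.0108, 0.1091]
orientation: [[0.162, 0.987, -0.001], [0.987, -0.162, -0.0], [-0.001, -0.001, -1.0]]
force: [0.3, 0.2, -0.9]
width: 0.194
```

Run:
```python
from h import *
im=snap('scene','s2.png')
p=robot.get_state()['position'];print(p)
print(proj('scene',[[*p[:2],p[2]-.047],[.5024,.0121,.042],[.5024,.0121,.03],[.5465,.0215,.028]]))
cv2.imwrite('pics/c3.png',cv2.resize(im[215:300,280:390,::-1],None,fx=7,fy=7,interpolation=2))
```

```text
[0.5022273  0.01109035 0.10946477]
[[333.56109597 259.19871054]
 [333.16427766 267.25917259]
 [333.18566066 271.99981362]
 [336.16056143 260.64480262]]
```

View pics/c3.png

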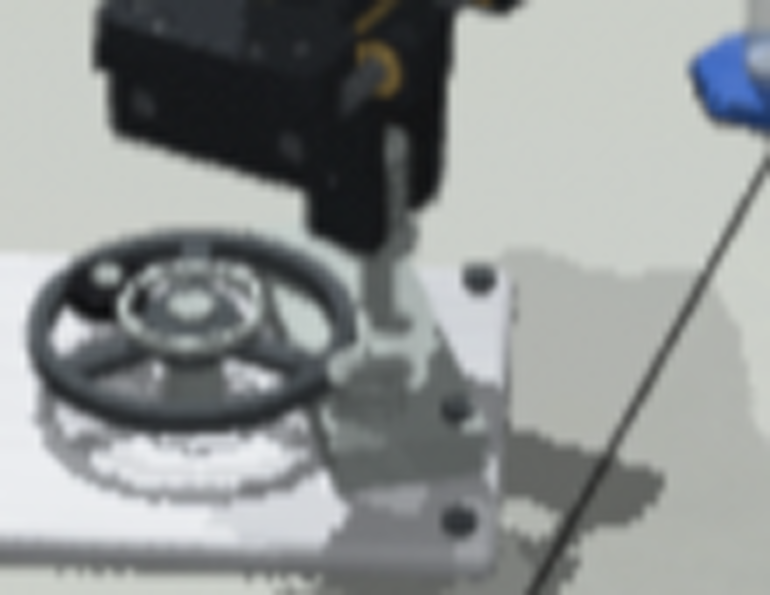

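The close view shows the pin tip at about (335.4,261) and the eye ring centre at about (334,267.5). The tip is about 1 px to the right of being straight above the eye, so I'll shift about 1.5 mm toward +y and go down slowly.

Request:
carry_out:
  commands:
    - [0.15, -0.07, 0.5, 0, 0, 0, 1]
    - [0, 0, 0.5, 0, 0, 0, 1]
    - [0, 0, 0.5, 0, 0, 0, 1]
    - [0, 0, 0.3, 0, 0, 0, 1]
    - [0, 0, 0.2, 0, 0, 0, 1]
    - [0, 0, 0.2, 0, 0, 0, 1]
    - [0, 0, 0, 0, 0, 0, 1]
    - [0, 0, 0, 0, 0, 0, 1]

```text
clock: 7.55
position: [0.5019, 0.0134, 0.0878]
orientation: [[0.16, 0.987, 0.0], [0.987, -0.16, 0.0], [0.0, 0.0, -1.0]]
force: [-0.8, -0.2, -0.6]
width: 0.195
```

Request:
carry_out:
  commands:
    - [0, 0, 0.1, 0, 0, 0, 1]
    - [0, 0, 0.1, 0, 0, 0, 1]
    - [0, 0, 0.1, 0, 0, 0, 1]
    - [0, 0, 0.1, 0, 0, 0, 1]
    - [0, 0, 0.1, 0, 0, 0, 1]
    - [0, 0, 0, 0, 0, 0, 1]
    - [0, 0, 0, 0, 0, 0, 1]

```text
clock: 8.25
position: [0.5018, 0.0134, 0.0827]
orientation: [[0.16, 0.987, -0.0], [0.987, -0.16, -0.0], [-0.0, -0.0, -1.0]]
force: [0.0, 0.1, -0.6]
width: 0.195
```

Request:
carry_out:
  commands:
    - [0, 0, 0.1, 0, 0, 0, 1]
    - [0, 0, 0.1, 0, 0, 0, 1]
    - [0, 0, 0.1, 0, 0, 0, 1]
    - [0, 0, 0.1, 0, 0, 0, 1]
    - [0, 0, 0, 0, 0, 0, 1]
    - [0, 0, 0, 0, 0, 0, 1]

```text
clock: 8.85
position: [0.5018, 0.0134, 0.0787]
orientation: [[0.16, 0.987, -0.0], [0.987, -0.16, -0.0], [-0.0, -0.0, -1.0]]
force: [0.9, -0.9, -0.6]
width: 0.196
```

Run:
```python
from h import *
im=snap('scene','s3.png')
print(robot.get_state()['position'])
cv2.imwrite('pics/c4.png',cv2.resize(im[235:295,300:370,::-1],None,fx=8,fy=8,interpolation=2))
```

```text
[0.50182384 0.01334768 0.07871992]
```

View pics/c4.png

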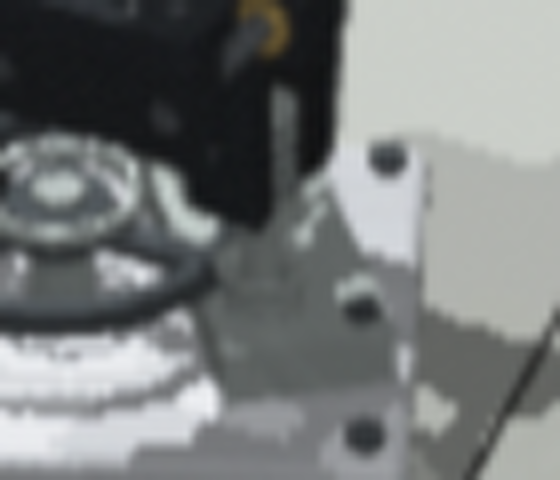

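The tip went into the eye with no contact force. Now I'll swing the wheel along the arc, turning the tool with it (R = 62 mm, 0.05 rad per row).

Request:
carry_out:
  commands:
    - [-0.05, 0.31, 0.1, 0, 0, -0.05, 1]
    - [0.01, 0.31, 0, 0, 0, -0.05, 1]
    - [0.01, 0.31, 0, 0, 0, -0.05, 1]
    - [0.01, 0.31, 0, 0, 0, -0.05, 1]
    - [0, 0, 0, 0, 0, 0, 1]

```text
clock: 9.4
position: [0.5131, 0.012, 0.0774]
orientation: [[-0.039, 0.999, -0.002], [0.999, 0.039, -0.0], [-0.0, -0.002, -1.0]]
force: [-3.2, 0.2, 1.7]
width: 0.197
```

The spring force shows up (-3.2 N against the motion), so the wheel is turning with the pin.

Request:
carry_out:
  commands:
    - [0.01, 0.31, 0, 0, 0, -0.05, 1]
    - [0.01, 0.31, 0, 0, 0, -0.05, 1]
    - [0.01, 0.31, 0, 0, 0, -0.05, 1]
    - [0.01, 0.31, 0, 0, 0, -0.05, 1]
    - [0.01, 0.31, 0, 0, 0, -0.05, 1]
    - [0.01, 0.31, 0, 0, 0, -0.05, 1]
    - [0.01, 0.31, 0, 0, 0, -0.05, 1]
    - [0.01, 0.31, 0, 0, 0, -0.05, 1]
    - [0, 0, 0, 0, 0, 0, 1]
    - [0, 0, 0, 0, 0, 0, 1]

```text
clock: 10.4
position: [0.5367, 0.0172, 0.0774]
orientation: [[-0.423, 0.906, -0.002], [0.906, 0.423, -0.001], [-0.0, -0.003, -1.0]]
force: [-5.1, -2.3, 1.8]
width: 0.195
```

Run:
```python
from h import *
np.set_printoptions(precision=4,suppress=True)
s=robot.get_state();p=s['position'];R=s['orientation'];c=np.array([.5124,.074]);d=p[:2]-c
print(p,s['force'],s['torque'],np.hypot(*d),np.degrees(np.arctan2(d[1],d[0])))
print('to hole, tool cm',R.T@(np.array([.5465,.0215,p[2]])-p)*100)
```

```text
[0.5367 0.0172 0.0774] [-5.0602 -2.2845  1.7804] [-0.6386  1.0154 -0.0181] 0.06179733895751641 -66.79703347828593
to hole, tool cm [-0.0227  1.0655 -0.0029]
```

Request:
carry_out:
  commands:
    - [0, 0.24, 0, 0, 0, -0.038, 1]
    - [0, 0.24, 0, 0, 0, -0.038, 1]
    - [0, 0.22, 0, 0, 0, -0.035, 1]
    - [0, 0, 0.05, 0, 0, 0, 1]
    - [0, 0, 0.05, 0, 0, 0, 1]
    - [0, 0, 0.05, 0, 0, 0, 1]
    - [0, 0, 0, 0, 0, 0, 1]

```text
clock: 11.1
position: [0.543, 0.0203, 0.0759]
orientation: [[-0.52, 0.854, -0.002], [0.854, 0.52, -0.002], [-0.0, -0.003, -1.0]]
force: [-4.2, -3.0, 2.4]
width: 0.192
```

Request:
carry_out:
  commands:
    - [0, 0, 0.04, 0, 0, 0, 1]
    - [0, 0, 0, 0, 0, 0, 1]

```text
clock: 11.3
position: [0.543, 0.0203, 0.0756]
orientation: [[-0.52, 0.854, -0.002], [0.854, 0.52, -0.002], [-0.0, -0.003, -1.0]]
force: [-4.8, -2.9, 4.9]
width: 0.189
```

Request:
carry_out:
  commands:
    - [0, 0, 0.03, 0, 0, 0, 1]
    - [0, 0, 0, 0, 0, 0, 1]

```text
clock: 11.5
position: [0.5431, 0.0203, 0.0755]
orientation: [[-0.52, 0.854, -0.002], [0.854, 0.52, -0.002], [-0.0, -0.003, -1.0]]
force: [-6.0, -3.0, 5.2]
width: 0.192
```

The tip is on the plate at 5 N. Next I'll feel for the hole in small tangential steps.

Request:
carry_out:
  commands:
    - [0, 0.05, 0, 0, 0, -0.008, 1]
    - [0, 0.05, 0, 0, 0, -0.008, 1]
    - [0, 0, 0, 0, 0, 0, 1]

```text
clock: 11.8
position: [0.5435, 0.0205, 0.0753]
orientation: [[-0.534, 0.845, -0.003], [0.845, 0.534, -0.002], [-0.0, -0.004, -1.0]]
force: [-6.7, -3.4, 5.9]
width: 0.194
```

Request:
carry_out:
  commands:
    - [0, 0.05, 0, 0, 0, -0.008, 1]
    - [0, 0.05, 0, 0, 0, -0.008, 1]
    - [0, 0, 0, 0, 0, 0, 1]

```text
clock: 12.1
position: [0.5447, 0.0213, 0.0753]
orientation: [[-0.548, 0.837, -0.002], [0.837, 0.548, -0.002], [-0.0, -0.003, -1.0]]
force: [-4.2, -2.5, 3.5]
width: 0.196
```

Request:
carry_out:
  commands:
    - [0, 0.05, 0, 0, 0, -0.008, 1]
    - [0, 0, 0, 0, 0, 0, 1]

```text
clock: 12.3
position: [0.5451, 0.0216, 0.0753]
orientation: [[-0.554, 0.832, -0.002], [0.832, 0.554, -0.002], [-0.0, -0.003, -1.0]]
force: [-4.1, -3.1, 3.2]
width: 0.193
```

Request:
carry_out:
  commands:
    - [0, 0.05, 0, 0, 0, -0.008, 1]
    - [0, 0, 0, 0, 0, 0, 1]

```text
clock: 12.5
position: [0.5456, 0.0219, 0.0753]
orientation: [[-0.561, 0.828, -0.002], [0.828, 0.561, -0.002], [-0.0, -0.003, -1.0]]
force: [-4.8, -2.8, 4.3]
width: 0.192
```

Request:
carry_out:
  commands:
    - [0, 0.05, 0.03, 0, 0, -0.008, 1]
    - [0, 0, 0, 0, 0, 0, 1]

```text
clock: 12.7
position: [0.5459, 0.0221, 0.075]
orientation: [[-0.568, 0.823, -0.002], [0.823, 0.568, -0.002], [-0.0, -0.003, -1.0]]
force: [-6.0, -4.4, 3.1]
width: 0.191
```

Request:
carry_out:
  commands:
    - [0, 0.05, 0.03, 0, 0, -0.008, 1]
    - [0, 0, 0, 0, 0, 0, 1]

```text
clock: 12.9
position: [0.5463, 0.0224, 0.0747]
orientation: [[-0.574, 0.819, -0.002], [0.819, 0.574, -0.002], [-0.0, -0.003, -1.0]]
force: [-5.2, -2.5, 3.5]
width: 0.195
```

Request:
carry_out:
  commands:
    - [0, 0.05, 0.03, 0, 0, -0.008, 1]
    - [0, 0, 0, 0, 0, 0, 1]

```text
clock: 13.1
position: [0.5467, 0.0227, 0.0744]
orientation: [[-0.581, 0.814, -0.002], [0.814, 0.581, -0.002], [-0.0, -0.003, -1.0]]
force: [-4.9, -2.7, 2.3]
width: 0.195
```

The tip is sinking while Fz drops, so it is in or near the chamfer. I'll go down gently here.

Request:
carry_out:
  commands:
    - [0, 0, 0.06, 0, 0, 0, 1]
    - [0, 0, 0, 0, 0, 0, 1]

```text
clock: 13.3
position: [0.5467, 0.0226, 0.0737]
orientation: [[-0.58, 0.814, -0.002], [0.814, 0.58, -0.002], [-0.0, -0.003, -1.0]]
force: [-5.2, -2.5, 2.3]
width: 0.191
```

Request:
carry_out:
  commands:
    - [0, 0, 0.06, 0, 0, 0, 1]
    - [0, 0, 0, 0, 0, 0, 1]

```text
clock: 13.5
position: [0.5467, 0.0226, 0.0731]
orientation: [[-0.58, 0.814, -0.002], [0.814, 0.58, -0.002], [-0.0, -0.003, -1.0]]
force: [-5.2, -3.0, 2.7]
width: 0.193
```

Request:
carry_out:
  commands:
    - [0, 0, 0.1, 0, 0, 0, 1]
    - [0, 0, 0.1, 0, 0, 0, 1]
    - [0, 0, 0, 0, 0, 0, 1]

```text
clock: 13.8
position: [0.5466, 0.0226, 0.071]
orientation: [[-0.581, 0.814, -0.003], [0.814, 0.581, -0.002], [-0.0, -0.003, -1.0]]
force: [-5.3, -2.4, 1.7]
width: 0.198
```

Request:
carry_out:
  commands:
    - [0, 0, 0.1, 0, 0, 0, 1]
    - [0, 0, 0.1, 0, 0, 0, 1]
    - [0, 0, 0, 0, 0, 0, 1]

```text
clock: 14.1
position: [0.5466, 0.0226, 0.069]
orientation: [[-0.58, 0.814, -0.003], [0.814, 0.58, -0.002], [-0.0, -0.003, -1.0]]
force: [-4.2, -3.7, 2.7]
width: 0.191
```

Request:
carry_out:
  commands:
    - [0, 0, 0.1, 0, 0, 0, 1]
    - [0, 0, 0.1, 0, 0, 0, 1]
    - [0, 0, 0, 0, 0, 0, 1]

```text
clock: 14.4
position: [0.5466, 0.0226, 0.067]
orientation: [[-0.58, 0.814, -0.003], [0.814, 0.58, -0.002], [-0.0, -0.003, -1.0]]
force: [-4.1, -2.8, 3.0]
width: 0.193
```

It is in the hole with low force. I'll continue to the collar in small steps.

Request:
carry_out:
  commands:
    - [0, 0, 0.1, 0, 0, 0, 1]
    - [0, 0, 0.1, 0, 0, 0, 1]
    - [0, 0, 0, 0, 0, 0, 1]

```text
clock: 14.7
position: [0.5466, 0.0226, 0.065]
orientation: [[-0.58, 0.814, -0.003], [0.814, 0.58, -0.002], [-0.0, -0.003, -1.0]]
force: [-5.2, -2.8, 1.9]
width: 0.193
```

Request:
carry_out:
  commands:
    - [0, 0, 0.06, 0, 0, 0, 1]
    - [0, 0, 0.04, 0, 0, 0, 1]
    - [0, 0, 0, 0, 0, 0, 1]

```text
clock: 15.0
position: [0.5467, 0.0226, 0.0641]
orientation: [[-0.58, 0.814, -0.002], [0.814, 0.58, -0.002], [-0.0, -0.003, -1.0]]
force: [-5.3, -3.4, 3.7]
width: 0.197
```

Request:
carry_out:
  commands:
    - [0, 0, 0.04, 0, 0, 0, 1]
    - [0, 0, 0, 0, 0, 0, 1]

```text
clock: 15.2
position: [0.5468, 0.0227, 0.0638]
orientation: [[-0.581, 0.814, -0.002], [0.814, 0.581, -0.002], [-0.0, -0.003, -1.0]]
force: [-5.3, -3.5, 4.0]
width: 0.194
```

Request:
carry_out:
  commands:
    - [0, 0, 0.03, 0, 0, 0, 1]
    - [0, 0, 0, 0, 0, 0, 1]

```text
clock: 15.4
position: [0.547, 0.0228, 0.0638]
orientation: [[-0.581, 0.814, -0.002], [0.814, 0.581, -0.002], [-0.0, -0.002, -1.0]]
force: [-6.2, -2.9, 6.0]
width: 0.197
```

The collar is seating at TCP z = 0.0637, where 0.0635 was expected. I'll press slightly once more, ease the side load back onto the hole, then release with a small opening.

Request:
carry_out:
  commands:
    - [0, 0, 0.04, 0, 0, 0, 1]
    - [0, -0.04, 0, 0, 0, 0, 1]
    - [0, -0.04, 0, 0, 0, 0, 1]
    - [0, 0, 0.02, 0, 0, 0, 1]
    - [0, 0, 0, 0, 0, 0, 1]

```text
clock: 15.9
position: [0.5469, 0.0227, 0.0637]
orientation: [[-0.581, 0.814, -0.001], [0.814, 0.581, -0.001], [-0.001, -0.001, -1.0]]
force: [-5.6, -3.3, 9.6]
width: 0.193
```

Request:
carry_out:
  commands:
    - [0, -0.04, 0, 0, 0, 0, 1]
    - [0, -0.04, 0, 0, 0, 0, 1]
    - [0, 0, 0.02, 0, 0, 0, 1]
    - [0, 0, 0, 0, 0, 0, 1]

```text
clock: 16.3
position: [0.5465, 0.0224, 0.0637]
orientation: [[-0.581, 0.814, -0.0], [0.814, 0.581, -0.001], [-0.001, -0.001, -1.0]]
force: [-6.2, -3.1, 9.4]
width: 0.196
```

Request:
carry_out:
  commands:
    - [0, -0.05, 0, 0, 0, 0, 1]
    - [0, -0.05, 0, 0, 0, 0, 1]
    - [0, -0.05, 0, 0, 0, 0, 1]
    - [0, 0, 0, 0, 0, 0, 1]

```text
clock: 16.7
position: [0.5457, 0.0218, 0.0637]
orientation: [[-0.581, 0.814, 0.001], [0.814, 0.581, -0.0], [-0.001, 0.0, -1.0]]
force: [-4.9, -0.8, 9.0]
width: 0.192
```

Side load is coming down as the hole takes it. Now I'll release, rise straight up and clear.

Request:
carry_out:
  commands:
    - [0, 0, 0, 0, 0, 0, 0.75]
    - [0, 0, 0, 0, 0, 0, 0.65]
    - [0, 0, 0, 0, 0, 0, 0.55]
    - [0, 0, 0, 0, 0, 0, 0.55]
    - [0, 0, 0, 0, 0, 0, 0.55]
    - [0, 0, 0, 0, 0, 0, 0.55]

```text
clock: 17.3
position: [0.5455, 0.022, 0.0629]
orientation: [[-0.583, 0.813, 0.0], [0.813, 0.583, 0.0], [0.0, 0.0, -1.0]]
force: [-0.4, -0.0, 0.1]
width: 0.451
```

Request:
carry_out:
  commands:
    - [0, 0, -0.5, 0, 0, 0, 0.55]
    - [0, 0, -1, 0, 0, 0, 0.55]
    - [0, 0, -1.5, 0, 0, 0, 0.55]
    - [0, 0, -2, 0, 0, 0, 0.55]
    - [0, 0, -2, 0, 0, 0, 0.55]
    - [0, 0, -2, 0, 0, 0, 0.55]
    - [0, 0, -2, 0, 0, 0, 0.55]
    - [0, 0, -2, 0, 0, 0, 0.55]
    - [-2.5, 0, -1, 0, 0, 0, 0.55]
    - [-2.5, 0, 0, 0, 0, 0, 0.55]
    - [-2.5, 0, 0, 0, 0, 0, 0.55]
    - [-2.5, 0, 0, 0, 0, 0, 0.55]
    - [-2.5, 0, 0, 0, 0, 0, 0.55]
    - [-2.5, 0, 0, 0, 0, 0, 0.55]
    - [-2.5, 0, 0, 0, 0, 0, 0.55]
    - [-2.5, 0, 0, 0, 0, 0, 0.55]
    - [0, 0, 0, 0, 0, 0, 0.55]

```text
clock: 19.0
position: [0.6631, -0.1447, 0.204]
orientation: [[-0.579, 0.815, 0.002], [0.815, 0.579, -0.002], [-0.003, 0.001, -1.0]]
force: [0.9, -0.4, -0.9]
width: 0.449
```

Run:
```python
from h import *
t=snap('top','t5.png');s=snap('scene','s5.png')
a=cv2.resize(t[220:300,280:370,::-1],(450,400),interpolation=2);b=cv2.resize(s[225:295,300:365,::-1],(371,400),interpolation=2)[:,:345]
cv2.imwrite('pics/c5.png',np.hstack([a,b]))
t1=cv2.imread('pics/t1.png').astype(int);d=abs(t1-t[:,:,::-1].astype(int)).max(2)
for n,(u,v) in dict(tape=(184,314),stopper=(415,199),petri=(471,190),weight=(432,314)).items():
    print(n,(d[v-20:v+20,u-20:u+20]>40).sum())
print(robot.get_state()['force'])
```

```text
tape 1
stopper 889
petri 1503
weight 612
[-0.36826094  0.44755787  0.07438314]
```

View pics/c5.png

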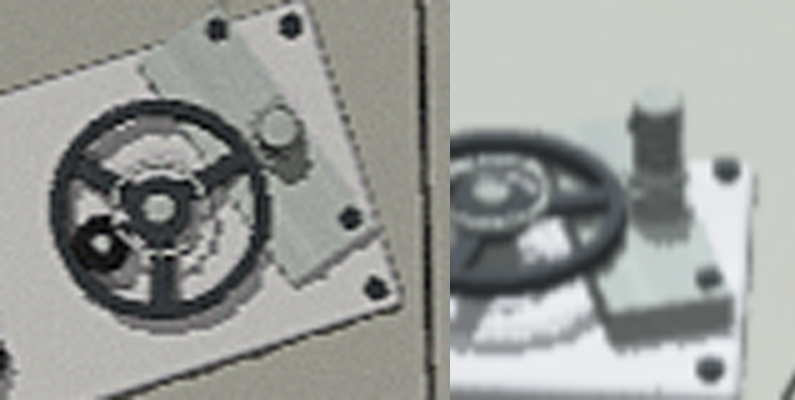

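The pin stands upright in the eye over the hole at about (335.7,245.5) in the top view, its collar is on the rim, and the wheel is held turned. The differences at the bystanders on the right are probably the arm blocking the view, so I'll check them in the scene view.

Run:
```python
from h import *
a=cv2.imread('pics/s1.png').astype(int);b=cv2.imread('pics/s5.png').astype(int);d=abs(a-b).max(2)
for n,(u,v) in dict(stopper=(435,256),petri=(497,265),weight=(419,337)).items():
    print(n,(d[v-14:v+14,u-16:u+16]>40).sum())
z=ray('top',(280+279/5,220+128/5),.077);print(z)
cv2.imwrite('pics/c6.png',np.hstack([b[220:360,360:540],cv2.imread('pics/t5.png')[180:320,400:580]]))
```

```text
stopper 243
petri 0
weight 296
[0.54364761 0.01922694 0.077     ][ WARN:0@0.207] global loadsave.cpp:1063 imwrite_ Unsupported depth image for selected encoder is fallbacked to CV_8U.
```

View pics/c6.png

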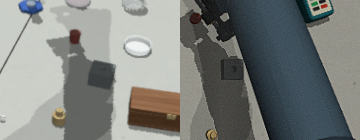

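The stopper, petri dish and weight are all in their places. The differences were only the arm and its shadow. The job is ready to hand in.

```bash
python3 -c "
from plant import robot
print(robot.job_done())"
```

```text
the job is handed in; nothing more can be done
None
```

The locking pin is fully home in the lock hole, holding the tension wheel back at about 0.74 rad. I let go of it and handed the job in at about 19 s.

- **Finding the hole:** I put the pin in the eye, swung the wheel round, and felt for the hole at a commanded contact of about 3–6 N. The pin then slid down 12 mm with about 2–4 N of push.
- **Seating:** I pressed it down at under 10 N. It stopped firmly with the tool at 0.0637 m, against 0.0635 m expected with the collar on the rim.
- **Last checks:** After the release, the pictures show the pin upright over the hole, the wheel still turned, and the arm clear of everything with the force reading near zero.
- **Bystanders:** My picture comparison flagged the stopper, petri dish and weight, but a closer look showed only the arm blocking the view and its shadow. All three, and the tape roll, are where they were.
- **Small disagreement:** From the top view the pin head came out about 3–4 mm from the hole position I measured first. This could be measurement error or the pin leaning slightly in its clearance under the spring load.

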